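Find the lined bush by weight and hold it ready over the weldment

ROBOT

A 6-joint arm with a two-finger parallel gripper is mounted at the origin on the work surface. World frame = base frame: x ahead of the robot, y to its left, z up, the work surface at z = 0. Lengths are in m, angles in rad, forces in N, time in s.
With the tool pointing down it reaches from about 0.275 to 1 m from the base axis. Payload 8.4 kg.
Tool frame: the origin (TCP) lies midway between the tips of the shut fingers; the grasp point (between the pads) lies 19 mm behind it; z points along the fingers, y is the line along which they close (so a half turn about z gives the same grasp; the last joint's range is limited). The gripper opens to 85 mm and grips with 20 to 120 N. Pads are 22 mm wide; open, the fingers measure 114 mm over their backs; the gripper's body (76 mm by 85 mm) begins 54 mm behind the grasp point. The pads swing forward as they close: fully open they stand 13 mm farther back than shut.
Start: joints at [1.288, 0.353, 1.633, -0, 1.155, -0.002], TCP at [0.173, 0.601, 0.231] pointing down, gripper open.
Joint ranges: [-2.63, 2.63], [-0.92, 2.1], [0.06, 2.66], [-1.3, 4.44], [0, 2.69], [-3.02, 3.02]. Speed limits (rad/s): [2.22, 2.22, 2.79, 3.14, 3.14, 3.14].

INTERFACE

Orientations are given as [roll, pitch, yaw] about the fixed x, y, z axes, in that order (R = Rz(yaw) Ry(pitch) Rx(roll)).
In Python, from plant import robot gives the robot as it stands.
- The arm moves only by the tool jog_arm, never from a script. Its argument "steps" is a list of rows, each a list of 5 numbers: the shift along the tool's x, y, z in cm, then the turn about the tool's z in degrees, then the gripper's target within -1 to 1 (fully open at 1, half-way at 0, shut at -1). A call has 1 to 12 rows; each row is the pose to reach, as a shift and turn from the pose commanded when the call began, along the tool's axes at that moment; what a row does not reach only later rows make up. A row lasts 1/12 s, in which the tool goes at most 41.7 mm and 7.16 degrees, less where a joint would pass 70% of its speed; a pose out of reach is approached as far as the arm can. A call with a gripper value outside its range is refused whole. The fingers move at their own pace and stop on an object; "grip_force" is the grip in N (left out, the last holds). Time passes only in rows, so rows that repeat a pose let the fingers close. It gives the time, the measured TCP pose, the force, the opening and the grip force at its end, in the units of the state.
- robot.get_obs(): the state, without advancing time (a new reading comes with each control period).
- robot.snapshot(name): name is "side" or "top"; returns a dict with "color" (400x640x3 uint8, blue, green, red), "range_z" (400x640 float32, m along the optical axis (not along the pixel's ray), 0 where there is no reading), "mtx" (3x3 intrinsics, pixels), "dist" ([k1, k2, p1, p2, k3] as OpenCV has them; the pictures are not rectified), "T" (4x4, takes a point from camera to world coordinates). Camera axes: x right, y down, z forward; pixel columns grow to the right and rows downward; lengths in m; the calibration is good to about 2 mm. A picture is of the moment at which its call begins.
- robot.finish_job(): hands the job in; it is judged then, once.
Trained networks look in the newest picture that a camera, given by its name, has taken for a name from the list of things; names that differ only in an ending like _2 or _b are one class to them, and where a whole thing is asked for, a point or a joint stands for the part that bears it (a point fixed in the world has none). Each returns a list of dicts, best first, with "conf" (0 to 1); they miss things now and then, are a little off and sometimes report something else, mostly with a low value. They report only what shows in the picture. A call takes as long as a camera call.
- robot.regions_of(camera, name): "pixels" (400x640 bool, what is visible of it) and "location" ([column, row] in pixels, amid what is visible of it).
The state is a dict: "clock": time; "qpos": joint angles; "joint_vel": joint speeds; "joint_torque": joint torques, N m; "ee_pos": TCP position; "tool_rot": TCP orientation; "wrist_force": force on the tool from outside, world axes, zero at the start; "wrist_torque": the same for the moment, N m; "opening": finger opening in m; "gripper_force": force on a finger pad.
Only numpy, scipy, OpenCV 4.12 (cv2) and the standard library are available. Lean on these libraries where they do the work, as an engineer would, in place of code of your own. Each camera call takes 0.05 s, during which the arm holds its last target. There are 200 camera calls.

TASK

Two capped steel bushes look the same, but one has a steel liner inside and is heavier: lift the left one a few centimetres and set it down again, then lift the right one, to feel which it is. Stand the lighter bush upright in the shallow tray and leave it there, then hold the heavier one upright and still, centred over the ring on the weldment with its underside about 4 cm above the ring, and finish while still holding it there. Do not drop or knock over the bushes, and leave the other things on the bench alone.

Things in the scene. Friction and masses are not known exactly. Their poses are not given: they have to be found in the camera images.
- left_bush: upright steel bush, 50 mm diameter, 72 mm tall, flush black plastic cap; stands on the bench, the left of the two as the robot sees them (+y side). Origin: centre of the underside; z up its axis. One bush, either, hides a heavy steel liner, the other a light plastic one, about 2 mm loose; otherwise alike. Each weighs 2.5 to 9 N; they differ by at least 2 N
- right_bush: upright steel bush, 50 mm diameter, 72 mm tall, flush black plastic cap; stands on the bench, the right of the two as the robot sees them (-y side). Origin: centre of the underside; z up its axis. One bush, either, hides a heavy steel liner, the other a light plastic one, about 2 mm loose; otherwise alike. Each weighs 2.5 to 9 N; they differ by at least 2 N
- weldment: fixed steel base plate 150 x 130 mm, 12 mm thick, lying flat on the bench on one side of the bushes (left or right), with a raised round ring in its middle: 72 mm outside, 56 mm inside diameter, 15 mm high, its top 27 mm above the bench. Origin: centre of the plate's underside, z up
- seat_mouth (a point): centre of the top (mouth) of the weldment's ring, 27 mm above the bench; z up
- tray: fixed shallow sheet-metal tray, 150 x 170 mm outside (its x, y), 26 mm high, walls and floor 4 mm thick, open on top, on the other side of the bushes. Origin: centre of its underside on the bench; its inner floor is 4 mm above that
- hammer: bystander: hammer lying on the far part of the bench. Origin: about its middle, on the bench
- paste_tin: bystander: squat white jar with a red lid, 70 mm diameter, 55 mm tall. Origin: centre of its underside
- magnet: bystander: red L-shaped welding magnet, legs 80 mm long, 22 mm wide and high. Origin: underside of its corner

How it is judged:
On the way, in this order (a step that is already met when the one before it is completed fails the run):
1. the left bush is lifted at least 15 mm, upright, the right one standing on the bench (height (world z) of left_bush above 0.015 m and contact force between left_bush and the fingers above 1 N and angle between left_bush's own z axis and vertical below 0.35 rad and height (world z) of right_bush below 0.01 m and contact force between right_bush and the fingers below 0.1 N), for 0.3 s.
2. then the left bush is set down again and the right one is lifted at least 15 mm (height (world z) of right_bush above 0.015 m and contact force between right_bush and the fingers above 1 N and angle between right_bush's own z axis and vertical below 0.35 rad and height (world z) of left_bush below 0.01 m and angle between left_bush's own z axis and vertical below 0.1 rad and contact force between left_bush and the fingers below 0.1 N), for 0.3 s.
At the end, for the whole second after the job is handed in: lighter bush upright (0.1 rad) in the tray, at rest, untouched, loading it with under 4.5 N (only the lighter does); heavier bush held still in the fingers, upright (0.15 rad), axis within 15 mm of the ring's centre, underside 20 to 60 mm above the ring, touching nothing else (((x of left_bush in the frame of tray between -0.06 and 0.06 m and y of left_bush in the frame of tray between -0.07 and 0.07 m and z of left_bush in the frame of tray below 0.01 m and angle between left_bush's own z axis and vertical below 0.1 rad and linear speed of each of left_bush, right_bush below 0.02 m/s and contact force between left_bush and the fingers below 0.1 N and contact force between left_bush and tray between 2 and 4.5 N and contact force between right_bush and the fingers above 1 N and horizontal distance between right_bush and seat_mouth below 0.015 m and z of right_bush in the frame of seat_mouth between 0.02 and 0.06 m and angle between right_bush's own z axis and vertical below 0.15 rad and contact force between right_bush and weldment below 0.05 N) or (x of right_bush in the frame of tray between -0.06 and 0.06 m and y of right_bush in the frame of tray between -0.07 and 0.07 m and z of right_bush in the frame of tray below 0.01 m and angle between right_bush's own z axis and vertical below 0.1 rad and linear speed of each of right_bush, left_bush below 0.02 m/s and contact force between right_bush and the fingers below 0.1 N and contact force between right_bush and tray between 2 and 4.5 N and contact force between left_bush and the fingers above 1 N and horizontal distance between left_bush and seat_mouth below 0.015 m and z of left_bush in the frame of seat_mouth between 0.02 and 0.06 m and angle between left_bush's own z axis and vertical below 0.15 rad and contact force between left_bush and weldment below 0.05 N))); the arm keeps its last pose, push and grip.
It fails at once if a bush is dropped or knocked: it moves faster than 0.6 m/s while not in the fingers ((linear speed of left_bush above 0.6 m/s and contact force between left_bush and the fingers below 0.1 N) or (linear speed of right_bush above 0.6 m/s and contact force between right_bush and the fingers below 0.1 N)).
It fails at once if a bush is knocked over (angle between any of left_bush, right_bush's own z axis and vertical above 1 rad).
It fails at once if a bystander (hammer, jar or magnet) is moved by more than 30 mm (distance of any of hammer, paste_tin, magnet from where it was at the start of the episode above 0.03 m).
It also fails if it takes over 72 s, if anything falls off the work surface, if the arm or the gripper's body presses on something with over 40 N, if the wrist force passes 120 N, or if a joint passes its speed limit or range.

## Working session

There is one attempt and no reset: what is moved stays moved. The work goes in short steps, Python scripts to look and compute and a tool call to move; the robot and the scene stay as the last step left them, time stands still between calls to the robot, and variables do not carry over. Pictures are saved under pics/ and viewed, at most 10 in all, crops included, and the job is handed in when it is done.

Besides the shell and the picture viewer there is one more tool, called after "Request:" by a JSON object that holds its "name" and its "arguments". jog_arm: Moves the arm, as the interface text tells. Its arguments: {"type":"object","properties":{"steps":{"type":"array"},"grip_force":{"type":"number"}},"required":["steps"]}

```bash
mkdir -p pics; cat > h.py <<'E'
import numpy as np, cv2
from plant import robot
def cloud(s):
    h,w=s["range_z"].shape
    u,v=np.meshgrid(np.arange(w),np.arange(h))
    p=cv2.undistortPoints(np.stack([u,v],-1).reshape(-1,1,2).astype(np.float64),s["mtx"],s["dist"]).reshape(h,w,2)
    z=s["range_z"]
    P=np.dstack([p[...,0]*z,p[...,1]*z,z,np.ones_like(z)])
    return (P@np.array(s["T"]).T)[...,:3], z>0
E
python3 - <<'E'
from h import *
o=robot.get_obs(); print({k:np.round(v,3) for k,v in o.items()})
ims=[]
for c in("top","side"):
    s=robot.snapshot(c); cv2.imwrite(f"pics/{c}0.png",s["color"]); W,ok=cloud(s)
    print(c,np.round(s["T"],2).tolist())
    for n in("left_bush","right_bush","weldment","tray","hammer","paste_tin","magnet"):
        for r in robot.regions_of(c,n)[:3]:
            m=r["pixels"]&ok; 
            if m.sum()<5: continue
            P=W[m]; zt=np.percentile(P[:,2],95); t=P[P[:,2]>zt-.006]
            print(n,round(r["conf"],2),r["location"],m.sum(),"ctr mid",np.round((np.percentile(P,2,axis=0)+np.percentile(P,98,axis=0))/2,3),"ext",np.round(np.ptp(P,axis=0),3),"top",round(zt,3),np.round(t.mean(0),3),"topext",np.round(np.percentile(t,98,axis=0)-np.percentile(t,2,axis=0),3))
E
```

```text
{'clock': np.float64(0.0), 'qpos': array([ 1.288,  0.354,  1.634, -0.   ,  1.155, -0.002]), 'joint_vel': array([-0.002, -0.   , -0.001, -0.001,  0.   ,  0.001]), 'joint_torque': array([ 3.0000e-03, -6.0524e+01, -3.4208e+01,  0.0000e+00,  9.0000e-03,
       -0.0000e+00]), 'ee_pos': array([0.173, 0.6  , 0.231]), 'tool_rot': array([-3.14 ,  0.   ,  2.861]), 'wrist_force': array([0.892, 0.441, 0.298]), 'wrist_torque': array([ 0.047, -0.018, -0.001]), 'gripper_force': np.float64(0.0), 'opening': np.float64(0.085)}
top [[0.03, -0.99, 0.12, 0.5], [-1.0, -0.02, 0.02, -0.01], [-0.02, -0.12, -0.99, 1.12], [0.0, 0.0, 0.0, 1.0]]
left_bush 0.82 [279.6, 236.0] 444 ctr mid [0.554 0.097 0.059] ext [0.047 0.058 0.077] top 0.074 [0.553 0.097 0.071] topext [0.042 0.044 0.006]
right_bush 0.8 [362.7, 245.3] 475 ctr mid [ 0.534 -0.078  0.05 ] ext [0.049 0.049 0.082] top 0.074 [ 0.535 -0.079  0.071] topext [0.042 0.044 0.006]
right_bush 0.56 [185.8, 234.2] 3891 ctr mid [0.554 0.304 0.017] ext [0.157 0.14  0.038] top 0.026 [0.553 0.304 0.026] topext [0.067 0.068 0.01 ]
weldment 0.7 [187.9, 233.9] 3965 ctr m
[... 1113 characters left out ...]
31.8] 5345 ctr mid [0.552 0.304 0.015] ext [0.162 0.144 0.033] top 0.026 [0.552 0.305 0.026] topext [0.068 0.067 0.008]
tray 0.93 [400.4, 168.7] 2254 ctr mid [ 0.548 -0.319  0.014] ext [0.169 0.191 0.032] top 0.025 [ 0.545 -0.31   0.023] topext [0.163 0.182 0.008]
hammer 0.83 [166.7, 275.7] 1881 ctr mid [0.798 0.274 0.014] ext [0.095 0.262 0.032] top 0.026 [0.786 0.309 0.024] topext [0.08  0.247 0.006]
paste_tin 0.96 [273.3, 190.7] 697 ctr mid [ 0.77  -0.029  0.029] ext [0.125 0.126 0.061] top 0.056 [ 0.772 -0.031  0.054] topext [0.056 0.057 0.006]
magnet 0.83 [312.0, 172.0] 355 ctr mid [ 0.758 -0.152  0.014] ext [0.094 0.077 0.027] top 0.023 [ 0.751 -0.16   0.021] topext [0.085 0.068 0.006]
```

View pics/top0.png

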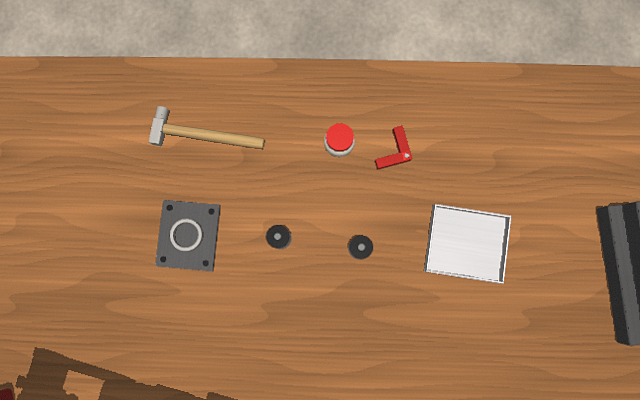

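```bash
cat >> h.py <<'E'
def go(p,yaw=None):
    o=robot.get_obs(); R=cv2.Rodrigues(np.zeros(3))[0]
    from scipy.spatial.transform import Rotation as Ro
    R=Ro.from_euler("xyz",o["tool_rot"]).as_matrix()
    print("pos",np.round(o["ee_pos"],4),"rot",np.round(o["tool_rot"],3),"shift cm",np.round(R.T@(np.array(p)-o["ee_pos"])*100,2))
E
python3 -c "
from h import *
go([.553,.0965,.231]);go([.553,.0965,.026])"
```

```text
pos [0.1732 0.6005 0.2313] rot [ 3.142 -0.     2.861] shift cm [-5.046e+01 -3.790e+01  3.000e-02]
pos [0.1732 0.6005 0.2313] rot [ 3.142 -0.     2.861] shift cm [-50.46 -37.9   20.53]
```

The top view shows the bushes at about (279,236) and (361,246), with the weldment left at (187,235) and the tray right at (468,242). These match the network results.

Request:
{"name": "jog_arm", "arguments": {"steps": [[-50.5, -37.9, 5, -16, 1], [-50.5, -37.9, 5, -16, 1], [-50.5, -37.9, 5, -16, 1], [-50.5, -37.9, 5, -16, 1], [-50.5, -37.9, 5, -16, 1], [-50.5, -37.9, 5, -16, 1], [-50.5, -37.9, 5, -16, 1], [-50.5, -37.9, 5, -16, 1], [-50.5, -37.9, 5, -16, 1], [-50.5, -37.9, 5, -16, 1], [-50.5, -37.9, 5, -16, 1], [-50.5, -37.9, 5, -16, 1]], "grip_force": 60}}

```text
clock: 1.8
ee_pos: [0.4742, 0.201, 0.192]
tool_rot: [3.141, 0.001, 3.14]
wrist_force: [1.0, 0.2, 0.2]
opening: 0.0855
gripper_force: 0.0
```

```bash
python3 -c "
from h import *
go([.553,.0965,.181]);go([.553,.0965,.026])"
```

```text
pos [0.4742 0.201  0.192 ] rot [3.141e+00 1.000e-03 3.140e+00] shift cm [ -7.9  -10.44   1.11]
pos [0.4742 0.201  0.192 ] rot [3.141e+00 1.000e-03 3.140e+00] shift cm [ -7.89 -10.45  16.61]
```

Request:
{"name": "jog_arm", "arguments": {"steps": [[-7.9, -10.4, 1, 0, 1], [-7.9, -10.4, 1, 0, 1], [-7.9, -10.4, 1, 0, 1], [-7.9, -10.4, 1, 0, 1], [-7.9, -10.4, 1, 0, 1], [-7.9, -10.4, 1, 0, 1], [-7.9, -10.4, 1, 0, 1]]}}

```text
clock: 2.38
ee_pos: [0.5511, 0.0996, 0.1818]
tool_rot: [3.141, -0.001, 3.141]
wrist_force: [-0.7, 0.1, 0.5]
opening: 0.0852
gripper_force: 0.0
```

```bash
python3 -c "
from h import *
go([.553,.0965,.026])
s=robot.snapshot('side');W,ok=cloud(s)
for r in robot.regions_of('side','left_bush')[:2]:
  P=W[r['pixels']&ok];t=P[P[:,2]>.066];print(r['conf'],len(P),t.mean(0))
"
```

```text
pos [0.5511 0.0996 0.1818] rot [ 3.141e+00 -1.000e-03  3.141e+00] shift cm [-0.2  -0.31 15.58]
0.86 789 [0.55076276 0.09692078 0.07164668]
0.25 1745 [nan nan nan]<string>:6: RuntimeWarning: Mean of empty slice.
  ret = um.true_divide(
```

Request:
{"name": "jog_arm", "arguments": {"steps": [[0, -0.1, 4, 0, 1], [0, -0.1, 7, 0, 1], [0, -0.1, 10, 0, 1], [0, -0.1, 12, 0, 1], [0, -0.1, 14, 0, 1], [0, -0.1, 15.4, 0, 1], [0, -0.1, 15.4, 0, 1], [0, -0.1, 15.4, 0, 1], [0, -0.1, 15.4, 0, 1]]}}

```text
clock: 3.23
ee_pos: [0.5524, 0.0985, 0.0288]
tool_rot: [3.141, 0.001, 3.141]
wrist_force: [-0.2, -0.5, 0.4]
opening: 0.0854
gripper_force: 0.0
```

```bash
python3 -c "
from h import *
go([.552,.0967,.026])"
```

```text
pos [0.5524 0.0985 0.0288] rot [3.141e+00 1.000e-03 3.141e+00] shift cm [ 0.04 -0.18  0.28]
```

Request:
{"name": "jog_arm", "arguments": {"steps": [[0, -0.2, 0.2, 0, 0.6], [0, -0.2, 0.2, 0, 0.3], [0, -0.2, 0.2, 0, 0.2], [0, -0.2, 0.2, 0, 0], [0, -0.2, 0.2, 0, -0.3], [0, -0.2, 0.2, 0, -1], [0, -0.2, 0.2, 0, -1], [0, -0.2, 0.2, 0, -1], [0, -0.2, 0.2, 0, -1], [0, -0.2, 0.2, 0, -1], [0, -0.2, 0.2, 0, -1]]}}

```text
clock: 4.15
ee_pos: [0.5524, 0.0956, 0.0268]
tool_rot: [3.141, 0.001, 3.14]
wrist_force: [-2.8, -2.1, 7.1]
opening: 0.0483
gripper_force: 61.0
```

Request:
{"name": "jog_arm", "arguments": {"steps": [[0, 0, -0.5, 0, -1], [0, 0, -1.2, 0, -1], [0, 0, -2, 0, -1], [0, 0, -3, 0, -1], [0, 0, -4, 0, -1], [0, 0, -4, 0, -1], [0, 0, -4, 0, -1], [0, 0, -4, 0, -1], [0, 0, -4, 0, -1], [0, 0, -4, 0, -1], [0, 0, -4, 0, -1]]}}

```text
clock: 5.07
ee_pos: [0.5517, 0.0957, 0.0654]
tool_rot: [-3.141, -0.001, 3.14]
wrist_force: [-0.4, -0.2, -6.4]
opening: 0.0482
gripper_force: 63.2
```

```bash
cat >> h.py <<'E'
def weigh(n=4):
    f=[];q=[]
    for i in range(n):
        s=robot.snapshot("side"); o=robot.get_obs(); f.append(o["wrist_force"]); q.append(o["joint_torque"])
    print("F",np.round(f,2).tolist(),"mean",np.mean(f,0).round(2),"grip",o["gripper_force"],o["opening"],"q",o["qpos"].round(3),"tq",np.mean(q,0).round(3))
    W,ok=cloud(s)
    for name in("left_bush","right_bush"):
        for r in robot.regions_of("side",name)[:2]:
            P=W[r["pixels"]&ok]
            if r["conf"]>.4 and len(P): print(name,round(r["conf"],2),"lo/hi",np.percentile(P,[2,98],axis=0).round(3).tolist())
E
python3 -c "
from h import *
weigh();go([.552,.0967,.07])"
```

```text
F [[0.05, -0.71, -6.46], [-0.16, -0.35, -6.12], [-0.73, 0.0, -7.39], [0.9, 0.85, -7.31]] mean [ 0.02 -0.05 -6.82] grip 63.240329353138804 0.048267250142823376 q [ 0.169  0.466  1.898  0.     0.778 -1.4  ] tq [ 0.0000e+00 -6.2401e+01 -2.6474e+01 -3.0000e-03 -9.0000e-03 -0.0000e+00]
left_bush 0.67 lo/hi [[0.527, 0.078, 0.044], [0.558, 0.119, 0.112]]
right_bush 0.97 lo/hi [[0.51, -0.186, -0.0], [0.586, -0.057, 0.073]]
pos [0.5519 0.0957 0.0657] rot [-3.142 -0.     3.14 ] shift cm [-0.01  0.1  -0.43]
```

Request:
{"name": "jog_arm", "arguments": {"steps": [[0, 0, 1, 0, -1], [0, 0, 2, 0, -1], [0, 0, 2.8, 0, -1], [0, 0, 3.4, 0, -1], [0, 0, 3.8, 0, -1], [0, 0, 3.95, 0, -1], [0, 0, 4, 0, -1], [0, 0, 4, 0, -1], [0, 0, 4, 0, -0.1], [0, 0, 4, 0, 0.3], [0, 0, 4, 0, 0.6], [0, 0, 4, 0, 1]]}}

```text
clock: 6.37
ee_pos: [0.5528, 0.0959, 0.0262]
tool_rot: [3.141, 0.001, 3.14]
wrist_force: [-0.1, 0.6, 1.0]
opening: 0.0776
gripper_force: 0.0
```

Request:
{"name": "jog_arm", "arguments": {"steps": [[0, 0, 0, 0, 1], [0, 0, 0, 0, 1], [0, 0, 0, 0, 1], [0, 0, -2, 0, 1], [0, 0, -5, 0, 1], [0, 0, -8, 0, 1], [0, 0, -11, 0, 1], [0, 0, -11, 0, 1], [0, 0, -11, 0, 1]]}}

```text
clock: 7.12
ee_pos: [0.5533, 0.096, 0.1376]
tool_rot: [3.141, 0.004, 3.14]
wrist_force: [-1.1, -0.1, -1.2]
opening: 0.0854
gripper_force: 0.0
```

```bash
python3 -c "
from h import *
weigh(2);go([.534,-.0795,.137])"
```

```text
F [[-0.14, -0.78, -0.76], [-0.74, 0.95, -0.67]] mean [-0.44  0.09 -0.72] grip 0.0 0.08543954171683535 q [ 0.169  0.365  1.859 -0.     0.919 -1.4  ] tq [ 1.0000e-03 -5.7623e+01 -2.9798e+01 -0.0000e+00 -2.3000e-02 -0.0000e+00]
left_bush 0.77 lo/hi [[0.527, 0.075, 0.003], [0.57, 0.12, 0.073]]
right_bush 0.69 lo/hi [[0.509, -0.164, -0.0], [0.593, -0.057, 0.074]]
pos [0.551  0.0956 0.1345] rot [-3.141e+00 -2.000e-03  3.140e+00] shift cm [  1.68 -17.51  -0.24]
```

Request:
{"name": "jog_arm", "arguments": {"steps": [[0.4, -4, 0, 0, 1], [0.8, -8, 0, 0, 1], [1.2, -12, 0, 0, 1], [1.6, -15, 0, 0, 1], [1.7, -17.5, 0, 0, 1], [1.7, -17.5, 0, 0, 1], [1.7, -17.5, 0, 0, 1], [1.7, -17.5, 0, 0, 1], [1.7, -17.5, 0, 0, 1]]}}

```text
clock: 8.07
ee_pos: [0.5345, -0.0783, 0.1353]
tool_rot: [3.141, -0.001, 3.141]
wrist_force: [0.2, 0.2, 1.1]
opening: 0.0851
gripper_force: 0.0
```

```bash
python3 -c "
from h import *
weigh(4);go([.534,-.0795,.026])"
```

```text
F [[0.13, 0.08, -0.14], [-0.3, -0.74, -0.35], [0.32, 0.34, 0.12], [-0.24, -1.08, -0.02]] mean [-0.02 -0.35 -0.1 ] grip 0.0 0.08559939169253943 q [-0.148  0.338  1.9    0.     0.904 -1.719] tq [-2.7400e-01 -5.3194e+01 -2.8091e+01 -8.0000e-03  4.0000e-03  8.0000e-03]
left_bush 0.56 lo/hi [[0.527, 0.074, 0.003], [0.571, 0.12, 0.074]]
right_bush 0.66 lo/hi [[0.51, -0.104, 0.002], [0.555, -0.057, 0.074]]
pos [ 0.5348 -0.0787  0.1358] rot [3.142 0.    3.141] shift cm [ 0.08 -0.08 10.98]
```

Request:
{"name": "jog_arm", "arguments": {"steps": [[0, -0.1, 3, 0, 1], [0, -0.1, 6, 0, 1], [0, -0.1, 8.5, 0, 1], [0, -0.1, 10.3, 0, 1], [0, -0.1, 10.8, 0, 1], [0, -0.1, 10.8, 0, 1], [0, -0.1, 10.8, 0, 1]]}}

```text
clock: 8.95
ee_pos: [0.5351, -0.0802, 0.0284]
tool_rot: [-3.142, 0.0, 3.14]
wrist_force: [0.8, 0.1, -1.0]
opening: 0.085
gripper_force: 0.0
```

Request:
{"name": "jog_arm", "arguments": {"steps": [[0, 0, 0, 0, 0.6], [0, 0, 0, 0, 0.3], [0, 0, 0, 0, 0.2], [0, 0, 0, 0, 0], [0, 0, 0, 0, -0.3], [0, 0, 0, 0, -1], [0, 0, 0, 0, -1], [0, 0, 0, 0, -1], [0, 0, 0, 0, -1], [0, 0, 0, 0, -1], [0, 0, 0, 0, -1]]}}

```text
clock: 9.87
ee_pos: [0.5355, -0.0804, 0.0293]
tool_rot: [-3.141, 0.002, 3.14]
wrist_force: [-1.4, 0.4, 10.1]
opening: 0.0492
gripper_force: 60.7
```

Request:
{"name": "jog_arm", "arguments": {"steps": [[0, 0, -0.5, 0, -1], [0, 0, -1.2, 0, -1], [0, 0, -2, 0, -1], [0, 0, -3, 0, -1], [0, 0, -4, 0, -1], [0, 0, -4, 0, -1], [0, 0, -4, 0, -1], [0, 0, -4, 0, -1], [0, 0, -4, 0, -1], [0, 0, -4, 0, -1], [0, 0, -4, 0, -1]]}}

```text
clock: 10.78
ee_pos: [0.5344, -0.0802, 0.0674]
tool_rot: [3.141, -0.001, 3.14]
wrist_force: [-0.1, 0.4, -3.7]
opening: 0.0497
gripper_force: 62.7
```

```bash
python3 -c "
from h import *
weigh();go([.548,-.320,.11])"
```

```text
F [[-0.35, -0.7, -3.84], [0.27, -0.39, -3.78], [0.05, -0.38, -4.31], [-0.11, -0.22, -3.65]] mean [-0.03 -0.42 -3.89] grip 62.67686549574137 0.049343756576582146 q [-0.152  0.439  1.94  -0.     0.763 -1.721] tq [ 0.0000e+00 -5.8115e+01 -2.4922e+01  0.0000e+00  2.0000e-03 -0.0000e+00]
left_bush 0.84 lo/hi [[0.527, 0.073, 0.001], [0.572, 0.119, 0.074]]
right_bush 0.56 lo/hi [[0.508, -0.097, 0.04], [0.545, -0.056, 0.111]]
pos [ 0.5346 -0.0802  0.0677] rot [ 3.142 -0.     3.14 ] shift cm [ -1.37 -23.97  -4.23]
```

Right is clearly the lighter (3.9 N against 6.8 N), so it goes in the tray.

Request:
{"name": "jog_arm", "arguments": {"steps": [[0, -0.5, -1, 0, -1], [-0.2, -2, -2.5, 0, -1], [-0.4, -5, -3.2, 0, -1], [-0.6, -8, -3.2, 0, -1], [-0.8, -11, -3.2, 0, -1], [-1, -14, -3.2, 0, -1], [-1.2, -17, -3.2, 0, -1], [-1.4, -20, -3.2, 0, -1], [-1.4, -22, -3.2, 0, -1], [-1.4, -23.3, -3.2, 0, -1], [-1.4, -23.9, -3.2, 0, -1], [-1.4, -23.9, -3.2, 0, -1]]}}

```text
clock: 12.08
ee_pos: [0.5481, -0.3201, 0.1001]
tool_rot: [-3.141, 0.0, 3.139]
wrist_force: [0.2, 0.1, -4.4]
opening: 0.0495
gripper_force: 63.2
```

Request:
{"name": "jog_arm", "arguments": {"steps": [[0, 0, 0, 0, -1], [0, 0, 0, 0, -1], [0, 0, 0, 0, -1]]}}

```text
clock: 12.33
ee_pos: [0.5483, -0.318, 0.0999]
tool_rot: [3.141, -0.0, 3.141]
wrist_force: [-0.1, -0.2, -4.1]
opening: 0.0495
gripper_force: 63.2
```

```bash
python3 -c "
from h import *
weigh(2);go([.548,-.320,.0333])
s=robot.snapshot('side');cv2.imwrite('pics/s1.png',s['color'])"
```

```text
F [[-0.14, 0.65, -3.77], [0.03, 0.89, -2.61]] mean [-0.05  0.77 -3.19] grip 63.15686099231243 0.04939964589557829 q [-0.528  0.51   1.714  0.     0.917 -2.099] tq [-1.3900e-01 -6.7811e+01 -2.9718e+01 -1.0000e-03  8.0000e-03  5.0000e-03]
left_bush 0.82 lo/hi [[0.527, 0.076, 0.005], [0.57, 0.119, 0.074]]
right_bush 0.63 lo/hi [[0.522, -0.335, 0.072], [0.563, -0.293, 0.143]]
pos [ 0.5485 -0.3186  0.0999] rot [ 3.142 -0.     3.141] shift cm [ 0.05 -0.14  6.66]
```

View pics/s1.png

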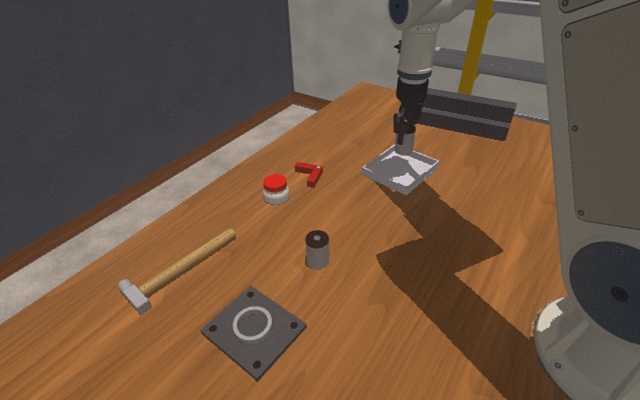

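The side view shows the right bush held upright over the tray at about (404,145), and the left bush standing at (317,250). Lower it.

Request:
{"name": "jog_arm", "arguments": {"steps": [[0, 0, 1.5, 0, -1], [0, 0, 3, 0, -1], [0, 0, 4.5, 0, -1], [0, 0, 5.5, 0, -1], [0, 0, 6, 0, -1], [0, 0, 6.3, 0, -1], [0, 0, 6.4, 0, -1], [0, 0, 6.4, 0, -1], [0, 0, 6.4, 0, -1]]}}

```text
clock: 13.33
ee_pos: [0.5488, -0.3195, 0.0365]
tool_rot: [-3.141, 0.001, 3.14]
wrist_force: [0.7, -0.1, -3.0]
opening: 0.0494
gripper_force: 63.1
```

```bash
python3 -c "
from h import *
weigh(3);go([.548,-.320,.0333])"
```

```text
F [[0.07, -0.05, -3.17], [0.15, -0.54, -3.3], [-0.11, 0.4, -4.08]] mean [ 0.04 -0.06 -3.52] grip 63.13615780323744 0.04928589928117166 q [-0.53   0.596  1.741  0.     0.804 -2.099] tq [ 7.0000e-03 -6.9887e+01 -2.6262e+01  2.0000e-03 -2.0000e-03  0.0000e+00]
left_bush 0.73 lo/hi [[0.527, 0.076, 0.005], [0.57, 0.119, 0.073]]
right_bush 0.71 lo/hi [[0.522, -0.332, 0.005], [0.567, -0.293, 0.081]]
right_bush 0.53 lo/hi [[0.478, 0.241, 0.004], [0.625, 0.368, 0.027]]
pos [ 0.5485 -0.3194  0.0362] rot [-3.141e+00  1.000e-03  3.140e+00] shift cm [ 0.05 -0.06  0.29]
```

Request:
{"name": "jog_arm", "arguments": {"steps": [[0, 0, 0.1, 0, -1], [0, 0, 0.15, 0, -1], [0, 0, 0.2, 0, -1], [0, 0, 0.25, 0, -1], [0, 0, 0.3, 0, -1], [0, 0, 0.3, 0, -1], [0, 0, 0.3, 0, -1]]}}

```text
clock: 14.17
ee_pos: [0.5483, -0.3193, 0.0334]
tool_rot: [3.142, -0.0, 3.14]
wrist_force: [-3.2, 2.6, 6.0]
opening: 0.0496
gripper_force: 63.9
```

```bash
python3 -c "
from h import *
weigh(3);go([.548,-.320,.0333])"
```

```text
F [[-2.58, 2.44, 5.6], [-3.49, 1.78, 6.17], [-3.28, 1.94, 5.91]] mean [-3.12  2.05  5.89] grip 63.85650850832462 0.0492458824476127 q [-0.53   0.6    1.742 -0.     0.799 -2.099] tq [ 6.9000e-02 -6.5178e+01 -2.5743e+01  1.2000e-02 -1.1300e+00  9.0000e-03]
left_bush 0.84 lo/hi [[0.527, 0.074, 0.003], [0.571, 0.12, 0.073]]
right_bush 0.53 lo/hi [[0.522, -0.338, 0.006], [0.562, -0.293, 0.078]]
pos [ 0.5483 -0.3193  0.0334] rot [3.142 0.    3.14 ] shift cm [ 0.03 -0.07  0.01]
```

Request:
{"name": "jog_arm", "arguments": {"steps": [[0, 0, -0.05, 0, -0.1], [0, 0, -0.05, 0, 0.2], [0, 0, -0.05, 0, 0.5], [0, 0, -0.05, 0, 0.8], [0, 0, -0.05, 0, 1], [0, 0, -0.05, 0, 1], [0, 0, -0.05, 0, 1], [0, 0, -2, 0, 1], [0, 0, -5, 0, 1], [0, 0, -8, 0, 1], [0, 0, -11, 0, 1], [0, 0, -12, 0, 1]]}}

```text
clock: 15.42
ee_pos: [0.5502, -0.3204, 0.1574]
tool_rot: [-3.139, 0.005, 3.14]
wrist_force: [0.3, -0.4, 0.4]
opening: 0.0854
gripper_force: 0.0
```

```bash
python3 -c "
from h import *
weigh(2);go([.552,.0965,.145])
s=robot.snapshot('top');W,ok=cloud(s)
for n in('left_bush','right_bush'):
  for r in robot.regions_of('top',n)[:2]:
    P=W[r['pixels']&ok];t=P[(P[:,2]>.066)&(P[:,2]<.085)];print(n,r['conf'],r['location'],len(t),t.mean(0) if len(t) else 0)
"
```

```text
F [[1.35, -1.66, 1.24], [0.03, -0.1, -0.77]] mean [ 0.69 -0.88  0.23] grip 0.0 0.0852368668498469 q [-0.53   0.444  1.678 -0.     1.014 -2.099] tq [-1.0000e-03 -6.1842e+01 -2.9708e+01 -0.0000e+00  3.6400e-01  0.0000e+00]
left_bush 0.6 lo/hi [[0.527, 0.074, 0.001], [0.572, 0.119, 0.073]]
right_bush 0.91 lo/hi [[0.522, -0.335, 0.007], [0.567, -0.294, 0.077]]
pos [ 0.5478 -0.319   0.1518] rot [ 3.141e+00 -1.000e-03  3.140e+00] shift cm [-0.36 41.55  0.7 ]
left_bush 0.57 [278.0, 239.0] 426 [0.55164954 0.09778148 0.07098527]
right_bush 0.75 [470.3, 248.7] 80 [ 0.53229039 -0.31377279  0.07407265]
right_bush 0.74 [398.6, 156.8] 0 0
```

Request:
{"name": "jog_arm", "arguments": {"steps": [[-0.4, 4, 0, 0, 1], [-0.4, 8, 0, 0, 1], [-0.4, 12, 0, 0, 1], [-0.4, 16, 0, 0, 1], [-0.4, 20, 0, 0, 1], [-0.4, 24, 0, 0, 1], [-0.4, 28, 0, 0, 1], [-0.4, 32, 0, 0, 1], [-0.4, 36, 0, 0, 1], [-0.4, 39, 0, 0, 1], [-0.4, 41.5, 0, 0, 1], [-0.4, 41.5, 0, 0, 1]]}}

```text
clock: 16.77
ee_pos: [0.5523, 0.0996, 0.1516]
tool_rot: [3.141, -0.002, -3.14]
wrist_force: [0.2, 0.0, 0.6]
opening: 0.0853
gripper_force: 0.0
```

Request:
{"name": "jog_arm", "arguments": {"steps": [[0, 0, 0, 0, 1], [0, 0, 0, 0, 1], [0, 0, 0, 0, 1]]}}

```text
clock: 17.02
ee_pos: [0.5526, 0.0947, 0.1522]
tool_rot: [-3.141, -0.001, 3.139]
wrist_force: [-0.4, -0.3, -0.5]
opening: 0.0856
gripper_force: 0.0
```

```bash
python3 -c "
from h import *
weigh(2);go([.552,.0968,.028])"
```

```text
F [[0.8, -0.72, 0.71], [-0.47, -0.67, -1.04]] mean [ 0.17 -0.69 -0.17] grip 0.0 0.08545370441383865 q [ 0.167  0.344  1.843 -0.     0.955 -1.401] tq [ 4.4700e-01 -5.4972e+01 -2.9460e+01  1.4000e-02  4.0000e-03 -9.0000e-03]
left_bush 0.62 lo/hi [[0.527, 0.075, 0.003], [0.572, 0.12, 0.073]]
left_bush 0.42 lo/hi [[0.741, -0.058, 0.005], [0.8, 0.001, 0.056]]
right_bush 0.6 lo/hi [[0.522, -0.404, 0.003], [0.589, -0.294, 0.077]]
pos [0.553  0.0948 0.1528] rot [-3.142 -0.     3.139] shift cm [ 0.1   0.2  12.48]
```

Request:
{"name": "jog_arm", "arguments": {"steps": [[0, 0.1, 3, 0, 1], [0, 0.1, 6, 0, 1], [0, 0.1, 9, 0, 1], [0, 0.1, 11.3, 0, 1], [0, 0.1, 12.3, 0, 1], [0, 0.1, 12.4, 0, 1], [0, 0.1, 12.4, 0, 1], [0, 0.1, 12.4, 0, 1]]}}

```text
clock: 17.88
ee_pos: [0.554, 0.0967, 0.0302]
tool_rot: [3.141, 0.002, 3.14]
wrist_force: [0.2, 0.9, 0.9]
opening: 0.0854
gripper_force: 0.0
```

Request:
{"name": "jog_arm", "arguments": {"steps": [[0, 0, 0, 0, 0.6], [0, 0, 0, 0, 0.3], [0, 0, 0, 0, 0.2], [0, 0, 0, 0, 0], [0, 0, 0, 0, -0.3], [0, 0, 0, 0, -1], [0, 0, 0, 0, -1], [0, 0, 0, 0, -1], [0, 0, 0, 0, -1], [0, 0, 0, 0, -1], [0, 0, 0, 0, -1]]}}

```text
clock: 18.8
ee_pos: [0.5537, 0.0966, 0.03]
tool_rot: [-3.142, 0.002, 3.14]
wrist_force: [-0.9, -2.3, 8.0]
opening: 0.0479
gripper_force: 60.6
```

Request:
{"name": "jog_arm", "arguments": {"steps": [[0, 0, -0.5, 0, -1], [0, 0, -1.5, 0, -1], [0, 0, -3, 0, -1], [0, 0, -5, 0, -1], [0, 0, -7, 0, -1], [0, 0, -9, 0, -1], [0, 0, -9, 0, -1], [0, 0, -9, 0, -1], [0, 0, -9, 0, -1]]}}

```text
clock: 19.55
ee_pos: [0.5521, 0.0966, 0.118]
tool_rot: [-3.141, -0.001, 3.14]
wrist_force: [0.3, 0.3, -8.2]
opening: 0.0481
gripper_force: 65.7
```

```bash
python3 -c "
from h import *
weigh(3);go([.5525,.304,.118])"
```

```text
F [[-0.45, 0.56, -6.45], [0.27, 0.11, -7.17], [-0.16, 0.88, -7.45]] mean [-0.11  0.52 -7.03] grip 65.67410839437798 0.04824090363936283 q [ 0.17   0.391  1.868  0.     0.885 -1.399] tq [ 9.0000e-03 -6.1259e+01 -3.0336e+01  0.0000e+00 -1.6000e-02 -0.0000e+00]
left_bush 0.58 lo/hi [[0.525, 0.075, 0.089], [0.562, 0.121, 0.16]]
right_bush 0.68 lo/hi [[0.522, -0.337, 0.009], [0.565, -0.294, 0.077]]
pos [0.5523 0.0966 0.1178] rot [-3.141e+00 -2.000e-03  3.140e+00] shift cm [ 1.000e-02  2.074e+01 -3.000e-02]
```

Request:
{"name": "jog_arm", "arguments": {"steps": [[0, 1, 0, 0, -1], [0, 4, 0, 0, -1], [0, 7, 0, 0, -1], [0, 10, 0, 0, -1], [0, 13, 0, 0, -1], [0, 16, 0, 0, -1], [0, 18.5, 0, 0, -1], [0, 20, 0.5, 0, -1], [0, 20.7, 1.2, 0, -1], [0, 20.7, 1.8, 0, -1], [0, 20.7, 2.1, 0, -1], [0, 20.7, 2.1, 0, -1]]}}

```text
clock: 20.8
ee_pos: [0.5523, 0.302, 0.0962]
tool_rot: [-3.14, -0.003, 3.139]
wrist_force: [-1.0, -0.1, -6.4]
opening: 0.0481
gripper_force: 65.7
```

Request:
{"name": "jog_arm", "arguments": {"steps": [[0, 0, 0, 0, -1], [0, 0, 0, 0, -1], [0, 0, 0, 0, -1], [0, 0, 0, 0, -1], [0, 0, 0, 0, -1], [0, 0, 0, 0, -1]]}}

```text
clock: 21.3
ee_pos: [0.5534, 0.3036, 0.0981]
tool_rot: [3.141, 0.0, 3.14]
wrist_force: [-0.6, -0.4, -6.6]
opening: 0.0482
gripper_force: 65.7
```

```bash
python3 -c "
from h import *
weigh(3);go([.5525,.304,.097])
s=robot.snapshot('side');cv2.imwrite('pics/s2.png',s['color'])"
```

```text
F [[-0.13, 0.56, -6.77], [-0.47, -0.17, -7.34], [-0.8, 0.44, -6.99]] mean [-0.47  0.28 -7.03] grip 65.74534367791784 0.048367828574114764 q [ 0.5    0.509  1.723 -0.     0.91  -1.07 ] tq [-8.1000e-02 -6.9768e+01 -3.0789e+01 -7.0000e-03  3.0000e-03 -1.0000e-03]
left_bush 0.83 lo/hi [[0.527, 0.28, 0.068], [0.562, 0.327, 0.141]]
right_bush 0.83 lo/hi [[0.522, -0.367, 0.003], [0.594, -0.294, 0.077]]
pos [0.5533 0.3038 0.0979] rot [3.142 0.    3.14 ] shift cm [0.08 0.02 0.09]
```

View pics/s2.png

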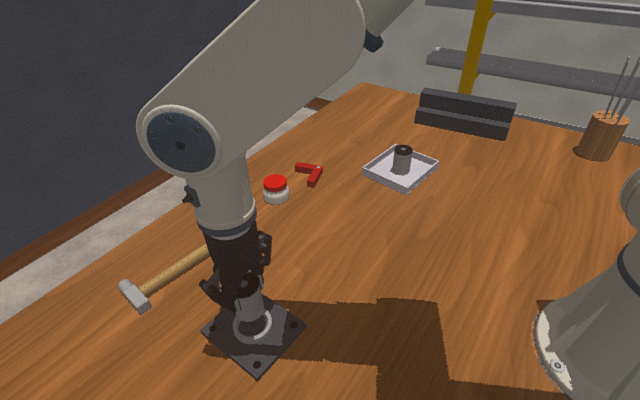

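The heavy bush is held upright over the ring at about (252,310), with its underside about 68 mm above the bench, or 41 mm above the ring. The light bush stands in the tray at (402,160).

```bash
python3 -c "
from plant import robot
print(robot.finish_job())"
```

```text
the job is handed in; nothing more can be done
None
```

I handed the job in with the lighter right bush (about 3.9 N) upright in the tray and the heavier left bush (about 7 N) held upright and still, centred over the ring with its underside about 41 mm above it; no verdict came back.

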